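Transfer a sample row from the carrier to the warming block in sequence

ROBOT

A 6-joint arm with a two-finger parallel gripper is mounted at the origin on the work surface; the furniture and walls round the work are solid. World frame = base frame: x ahead of the robot, y to its left, z up, the work surface at z = 0. Lengths are in m, angles in rad, forces in N, time in s.
With the tool pointing down it reaches from about 0.35 to 0.975 m from the base axis. Payload 4.9 kg.
Tool frame: the origin (TCP) lies between the finger pads; the fingertips stand 14 mm ahead of it and the grasp point (between the pads) lies 5 mm behind it; z points along the fingers, y is the line along which they close (so a half turn about z gives the same grasp; the last joint's range is limited). The gripper opens to 85 mm and grips with 20 to 120 N. Pads are 22 mm wide; open, the fingers measure 114 mm over their backs; the gripper's body (76 mm by 85 mm) begins 54 mm behind the grasp point. The pads swing forward as they close: fully open they stand 13 mm farther back than shut.
Start: joints at [1.225, 0.053, 1.613, -0, 1.476, -0.119], TCP at [0.141, 0.609, 0.245] pointing down, gripper open.
Joint ranges: [-3.01, 3.01], [-1.01, 2.22], [0.06, 2.58], [-1.02, 4.17], [0.09, 2.62], [-3.14, 3.14]. Speed limits (rad/s): [2.57, 2.57, 3.14, 3.14, 3.14, 3.14].

INTERFACE

Orientations are given as [roll, pitch, yaw] about the fixed x, y, z axes, in that order (R = Rz(yaw) Ry(pitch) Rx(roll)).
In Python, from cell import manip gives the robot as it stands.
- The arm moves only by the tool servo_tool, never from a script. Its argument "deltas" is a list of rows, each a list of 5 numbers: the shift along the tool's x, y, z in mm, then the turn about the tool's z in units of 6 degrees (1.0 is 6 degrees), then the finger opening in mm, from 0 to 85.4. In form: [[dx, dy, dz, yaw, gripper], ...]. A call has 1 to 8 rows; each row shifts and turns the commanded pose from where the row before left it, along the tool's axes as they then stand; what a row does not reach is not made up. A row lasts 1/12 s, in which the tool goes at most 41.7 mm and 7.16 degrees, less where a joint would pass 70% of its speed; a pose out of reach is approached as far as the arm can. A call with a gripper value outside its range is refused whole. The fingers move at their own pace and stop on an object; "squeeze" is the grip in N (left out, the last holds). Time passes only in rows, so rows that do not move let the fingers close. It gives the time, the measured TCP pose, the force, the opening and the grip force at its end, in the units of the state.
- manip.get_state(): the state, without advancing time (a new reading comes with each control period).
- manip.camera(name): name is "scene" or "top" or "wrist"; returns the picture (480x640x3 uint8, red, green, blue); there is no depth.
- manip.get_calibration(name): a dict with "fov_y" (degrees; the focal length in pixels is half the picture's height over the tangent of half this angle, whatever the lens; pixels are square), "cx", "cy" (the principal point, pixels), "world_to_cam" (4x4, takes a point from world to camera coordinates). Camera axes: x right, y down, z forward; pixel columns grow to the right and rows downward; lengths in m; the calibration is good to about 2 mm. The wrist camera is an equidistant fisheye: a pixel r from the principal point sees the ray r / f radians off the axis. A picture is of the moment at which its call begins: read the wrist's pose just before it. get_calibration takes no time and is no camera call; for the wrist camera it gives the pose at the moment of the call.
- manip.job_done(): hands the job in; it is judged then, once.
The state is a dict: "time": time; "qpos": joint angles; "joint_velocities": joint speeds; "joint_torque": joint torques, N m; "position": TCP position; "tcp_rot": TCP orientation; "ft_force": force on the tool from outside, world axes, zero at the start; "torque": the same for the moment, N m; "opening": finger opening in m; "grip_force": force on a finger pad.
Only numpy, scipy, OpenCV 4.12 (cv2) and the standard library are available. Lean on these libraries where they do the work, as an engineer would, in place of code of your own. Each camera call takes 0.05 s, during which the arm holds its last target. There are 200 camera calls.

TASK

Move the four sample vials from the cups of the steel carrier into the wells of the aluminium warming block, keeping their order along the row: the vial next to the carrier's tab goes into the well next to the block's dial thermometer, and so on to the far end. Keep the vials upright and lower each one to the bottom of its well; do not drop or tip any of them.

Things in the scene. Friction and masses are not known exactly. Their poses are not given: they have to be found in the camera images.
- carrier: steel strip 52 mm wide (x), 200 mm long (y), fixed; a row of four black cups stands on it, in an order drawn anew. Origin on the bench under the middle of the row, z up. Cups at x = 0, y = +75 mm (place 1), +25, -25, -75 mm (place 4). A flat round-ended tab with a dark hole sticks out of the +y end, by place 1, to y = +141 mm. Strip top 3 mm, side lips 9 mm high.
- block: aluminium block on a black foot, 74 mm wide (x), 236 mm long (y), top at z = 50 mm, fixed. Origin on the bench under the middle of the well row, z up. Wells at x = 0, y = +75 mm (well 1), +25, -25, -75 mm (well 4): 29 mm bore, floor at z = 25 mm, mouth flared to 41 mm over the top 6 mm. Black-rimmed dial thermometer (28 mm wide, top at z = 78 mm) at y = +117 mm, next to well 1.
- vial_p: capped clear glass vial with a pale grey cap, 22.4 mm in diameter, 66 mm tall, about 35 g, loose; stands in cup_a at the start, in any of the four places (p, r: tall, 66 mm; q, s: short, 52 mm). Origin at the centre of its underside, z up. Grip it near the top, above the cup's rim.
- vial_q: capped clear glass vial with a pale grey cap, 22.4 mm in diameter, 52 mm tall, about 35 g, loose; stands in cup_b at the start, in any of the four places (p, r: tall, 66 mm; q, s: short, 52 mm). Origin at the centre of its underside, z up. Grip it near the top, above the cup's rim.
- vial_r: capped clear glass vial with a pale grey cap, 22.4 mm in diameter, 66 mm tall, about 35 g, loose; stands in cup_c at the start, in any of the four places (p, r: tall, 66 mm; q, s: short, 52 mm). Origin at the centre of its underside, z up. Grip it near the top, above the cup's rim.
- vial_s: capped clear glass vial with a pale grey cap, 22.4 mm in diameter, 52 mm tall, about 35 g, loose; stands in cup_d at the start, in any of the four places (p, r: tall, 66 mm; q, s: short, 52 mm). Origin at the centre of its underside, z up. Grip it near the top, above the cup's rim.
- cup_a: open round black plastic cup, 38 mm outside, 29 mm inside, 30 mm high, fixed on the carrier; vial_p stands in it at the start. Origin at the centre of its underside, 3 mm above the bench; inner floor 6 mm, rim 30 mm above the origin; z up, y along the row towards the tab.
- cup_b: open round black plastic cup, 38 mm outside, 29 mm inside, 30 mm high, fixed on the carrier; vial_q stands in it at the start. Origin at the centre of its underside, 3 mm above the bench; inner floor 6 mm, rim 30 mm above the origin; z up, y along the row towards the tab.
- cup_c: open round black plastic cup, 38 mm outside, 29 mm inside, 30 mm high, fixed on the carrier; vial_r stands in it at the start. Origin at the centre of its underside, 3 mm above the bench; inner floor 6 mm, rim 30 mm above the origin; z up, y along the row towards the tab.
- cup_d: open round black plastic cup, 38 mm outside, 29 mm inside, 30 mm high, fixed on the carrier; vial_s stands in it at the start. Origin at the centre of its underside, 3 mm above the bench; inner floor 6 mm, rim 30 mm above the origin; z up, y along the row towards the tab.
There are look-alikes about, which are no part of the job. What is shaped like the vial_s but green, orange or yellow is not meant.

How it is judged:
By the outcome, as a careful person would: the job done as asked, in the order asked, and still so for the second after the job is handed in, with the robot touching nothing.
It also fails if it takes over 96 s, if anything falls off the work surface, if the arm or the gripper's body presses on something with over 40 N, if the wrist force passes 120 N, or if a joint passes its speed limit or range.

## Working session

There is one attempt and no reset: what is moved stays moved. The work goes in short steps, Python scripts to look and compute and a tool call to move; the robot and the scene stay as the last step left them, time stands still between calls to the robot, and variables do not carry over. Pictures are saved under pics/ and viewed, at most 14 in all, crops included, and the job is handed in when it is done.

Besides the shell and the picture viewer there is one more tool, called after "Call:" in YAML: its name, and indented under it one key for each argument. servo_tool: Moves the arm, as the interface text tells. Its arguments: {"type":"object","properties":{"deltas":{"type":"array"},"squeeze":{"type":"number"}},"required":["deltas"]}

```bash
mkdir -p pics; python3 - <<'E'
from cell import manip
import cv2
for n in("scene","top","wrist"):
    c=manip.get_calibration(n);print(n,c)
    cv2.imwrite(f"pics/{n}0.png",manip.camera(n)[:,:,::-1])
s=manip.get_state();print(s)
E
```

```text
scene {'fov_y': 57.263892069215174, 'cx': 321.91894035279523, 'cy': 236.16086686871503, 'world_to_cam': array([[-0.75497152, -0.65571062,  0.00784781,  0.39883759],
       [-0.48902312,  0.55499712, -0.67292985,  0.30902476],
       [ 0.43689173, -0.51188064, -0.73966467,  0.6637266 ],
       [ 0.        ,  0.        ,  0.        ,  1.        ]])}
top {'fov_y': 56.827532582143135, 'cx': 324.6851415958731, 'cy': 242.49128021520931, 'world_to_cam': array([[ 9.39865907e-04, -9.99956630e-01, -9.26574480e-03,
        -2.95013801e-02],
       [-9.86131418e-01,  6.10986523e-04, -1.65965215e-01,
         5.28534572e-01],
       [ 1.65963678e-01,  9.29322711e-03, -9.86088076e-01,
         9.56238389e-01],
       [ 0.00000000e+00,  0.00000000e+00,  0.00000000e+00,
         1.00000000e+00]])}
wrist {'fov_y': 65.70646984690485, 'cx': 317.7105664971721, 'cy': 239.25602923750063, 'world_to_cam': array([[ 0.22573797,  0.97418748, -0.00105513, -0.62446882],
       [ 0.92973721, -0.2151143 ,  0.29885541, -0.03897243],
       [ 0.29091423, -0.06844401, -0.95429782,  0.37966236],
       [ 0.        ,  0.        ,  0.        ,  1.        ]])}
{'time': 0.15, 'qpos': array([ 1.22499412e+00,  5.32242691e-02,  1.61398328e+00,  1.46934033e-06,
        1.47598046e+00, -1.19012630e-01]), 'joint_velocities': array([-0.00059532, -0.00178738, -0.00452045, -0.00036688,  0.00049176,
        0.00118095]), 'joint_torque': array([-4.96663833e-04, -3.94244671e+01, -3.70718980e+01, -1.42054841e-04,
        4.59561590e-03, -1.50035385e-05]), 'position': array([0.14038122, 0.60855778, 0.2443308 ]), 'tcp_rot': array([-3.14000876e+00, -1.90871372e-04,  2.91480278e+00]), 'ft_force': array([-0.42669315, -0.4070876 ,  0.94205649]), 'torque': array([0.01469174, 0.04463327, 0.01592635]), 'grip_force': 0.0, 'opening': 0.08513476499097461}
```

View pics/top0.png

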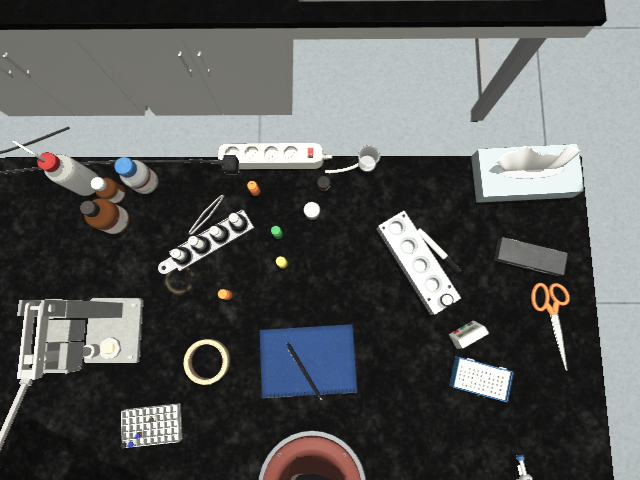

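View pics/scene0.png

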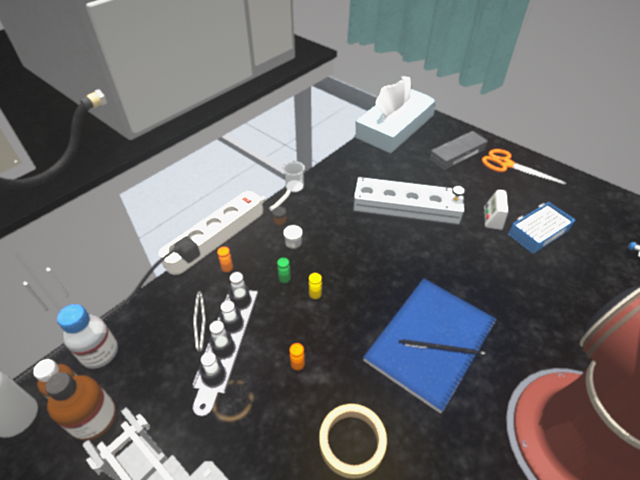

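The top view shows the carrier's tab at about (165,267), with the vials at (180,255), (199,243), (217,232) and (236,218). The block's wells are at (432,284), (420,265), (408,246) and (397,227), and the dial at (446,299) makes (432,284) well 1. The green (277,231), yellow (281,262) and orange (253,188), (225,294) objects are look-alikes. The four grey-capped vials in the black cups fit the description. I'll enlarge crops to confirm.

```bash
python3 - <<'E'
import cv2,numpy as np
t=cv2.imread("pics/top0.png");s=cv2.imread("pics/scene0.png")
r=lambda a:cv2.resize(a,(400,400),interpolation=cv2.INTER_CUBIC)
a=np.hstack([r(t[190:290,155:255]),r(t[205:325,365:485])])
b=np.hstack([cv2.resize(s[260:420,180:280],(250,400)),np.zeros((400,50,3),np.uint8),cv2.resize(s[165:235,345:475],(500,269)).copy() if 0 else cv2.copyMakeBorder(cv2.resize(s[165:235,345:475],(500,269)),0,131,0,0,0)])
cv2.imwrite("pics/c1.png",cv2.resize(np.vstack([a,b[:, :800]]),(800,600) ) if 0 else a)
cv2.imwrite("pics/c2.png",b)
E
```

```text
(no output)
```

View pics/c1.png

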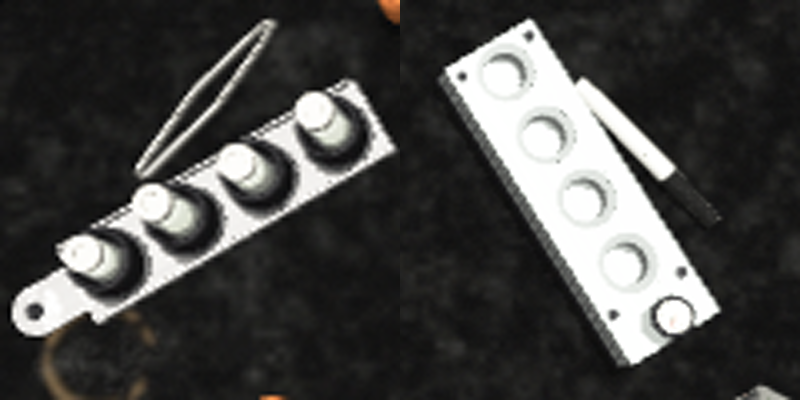

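View pics/c2.png

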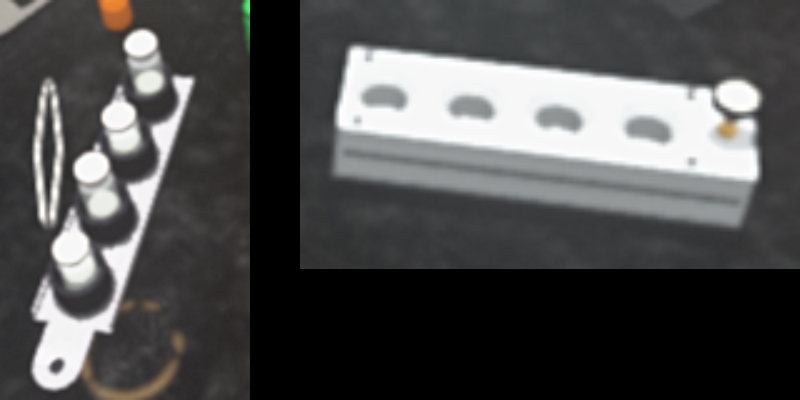

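The crops confirm four grey-capped vials in the black cups, with the tab hole on the left at top pixel (164,268), and the dial end of the block at lower right. Next I triangulate the cap tops and measure the block.

```bash
cat > h.py <<'E'
import numpy as np,cv2
from cell import manip
def ray(c,p,fish=False):
    f=240/np.tan(np.radians(c["fov_y"]/2)); d=np.array([p[0]-c["cx"],p[1]-c["cy"]])/f
    if fish:
        r=np.hypot(*d); v=np.array([*(d/max(r,1e-9)*np.sin(r)),np.cos(r)])
    else: v=np.array([*d,1.])
    W=c["world_to_cam"];R=W[:3,:3];return -R.T@W[:3,3],R.T@v
def onz(c,p,z,fish=False):
    o,v=ray(c,p,fish);return o+v*(z-o[2])/v[2]
def tri(*ov):
    A=0;b=0
    for o,v in ov:
        v=v/np.linalg.norm(v);P=np.eye(3)-np.outer(v,v);A=A+P;b=b+P@o
    return np.linalg.solve(A,b)
def proj(c,X,fish=False):
    x=c["world_to_cam"][:3,:3]@X+c["world_to_cam"][:3,3];f=240/np.tan(np.radians(c["fov_y"]/2))
    if not fish: return f*x[:2]/x[2]+[c["cx"],c["cy"]]
    r=np.hypot(x[0],x[1]);return f*np.arctan2(r,x[2])*x[:2]/r+[c["cx"],c["cy"]]
E
python3 - <<'E'
from h import *
np.set_printoptions(precision=4,suppress=True)
T=manip.get_calibration("top");S=manip.get_calibration("scene")
tp=[(175.5,252),(192.75,240),(214.75,230),(234.25,217.25)]
sp=[(208.8,358),(216.8,326.8),(228,306.4),(236.8,277.2)]
for a,b in zip(tp,sp): print("cap",tri(ray(T,a),ray(S,b)),onz(T,a,.075),onz(T,a,.061))
print("hole",onz(T,(155+36/4,190+312/4),.003),onz(S,(180+56/2.5,260+365/2.5),.003))
img=cv2.imread("pics/top0.png");g=cv2.cvtColor(img,cv2.COLOR_BGR2GRAY)
m=(g>150).astype(np.uint8)
m=cv2.morphologyEx(m,cv2.MORPH_OPEN,np.ones((9,9)))
cs,_=cv2.findContours(m[205:325,370:470],cv2.RETR_EXTERNAL,cv2.CHAIN_APPROX_NONE)
c=max(cs,key=cv2.contourArea)+[370,205]
bx=cv2.boxPoints(cv2.minAreaRect(c));P=np.array([onz(T,p,.05) for p in bx]);print(bx,P)
print(np.linalg.norm(P[0]-P[1]),np.linalg.norm(P[1]-P[2]),P.mean(0))
w=[(432.5,283.6),(420.5,264.5),(408.5,245.5),(396.5,227)]
for p in w: print("well",onz(T,p,.05))
print("dial",onz(T,(365+272/3.333,205+316/3.333),.078))
E
```

```text
cap [0.5036 0.3006 0.0591] [0.5025 0.296  0.075 ] [0.5045 0.3009 0.061 ]
cap [0.5288 0.2598 0.0725] [0.529  0.2595 0.075 ] [0.5315 0.2639 0.061 ]
cap [0.5546 0.2167 0.0563] [0.5513 0.2121 0.075 ] [0.5541 0.2158 0.061 ]
cap [0.5807 0.1709 0.0705] [0.58   0.1702 0.075 ] [0.5832 0.1732 0.061 ]
hole [0.4753 0.346  0.003 ] [0.4757 0.3473 0.003 ]
[[378.6717 227.0079]
 [408.2434 208.2792]
 [462.5765 294.0682]
 [433.0047 312.797 ]] [[ 0.5628 -0.151   0.05  ]
 [ 0.6061 -0.2188  0.05  ]
 [ 0.4127 -0.3318  0.05  ]
 [ 0.3721 -0.2656  0.05  ]]
0.08040047415938302 0.22396172821274288 [ 0.4884 -0.2418  0.05  ]
well [ 0.4356 -0.267   0.05  ]
well [ 0.4779 -0.2421  0.05  ]
well [ 0.5206 -0.2168  0.05  ]
well [ 0.5628 -0.1911  0.05  ]
dial [ 0.3991 -0.289   0.078 ]
```

Triangulated cap heights are 59, 73, 56 and 71 mm, against the expected 61 (short) or 75 (tall). The order from the tab is short, tall, short, tall. The wells come out 49 mm apart, so the block is plausible. Before moving, I check what the press-like thing at top (80,340) is.

```bash
python3 - <<'E'
from h import *
np.set_printoptions(precision=4,suppress=True)
T=manip.get_calibration("top");S=manip.get_calibration("scene");W=manip.get_calibration("wrist")
X=np.array([.141,.609,.245]);print(proj(T,X),proj(S,X),proj(T,X+[0,0,.15]))
R=W["world_to_cam"];print("cam",-R[:3,:3].T@R[:3,3])
print(onz(T,(80,340),0),onz(T,(80,340),.2))
E
```

```text
[-57.4355 450.7869] [ 123.2449 1017.8494] [-153.3366  483.9627]
cam [0.0668 0.626  0.3735]
[0.3106 0.5294 0.    ] [0.3207 0.4191 0.2   ]
```

View pics/wrist0.png

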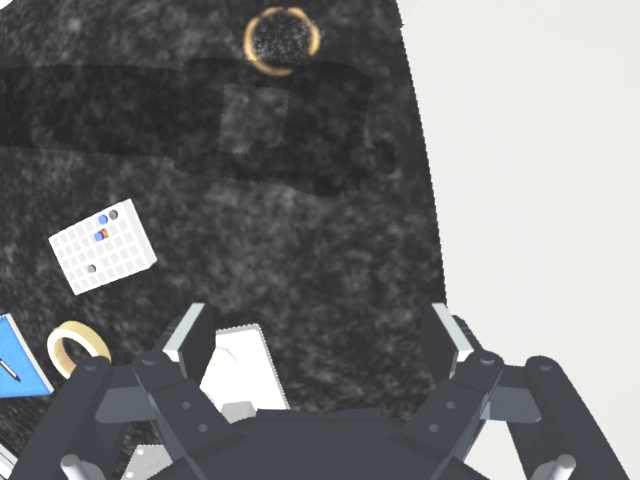

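The wrist view shows a white base plate at the lower centre, a tall instrument standing between the arm and the carrier. I'll estimate its height before choosing a path.

```bash
python3 - <<'E'
import cv2,numpy as np
t=cv2.imread("pics/top0.png");s=cv2.imread("pics/scene0.png")
cv2.imwrite("pics/c3.png",np.hstack([cv2.resize(t[280:480,0:160],(400,500)),cv2.resize(s[400:480,70:230],(400,200)).copy() if 0 else cv2.copyMakeBorder(cv2.resize(s[380:480,60:260],(400,200)),0,300,0,0,0)]))
E
```

```text
(no output)
```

View pics/c3.png

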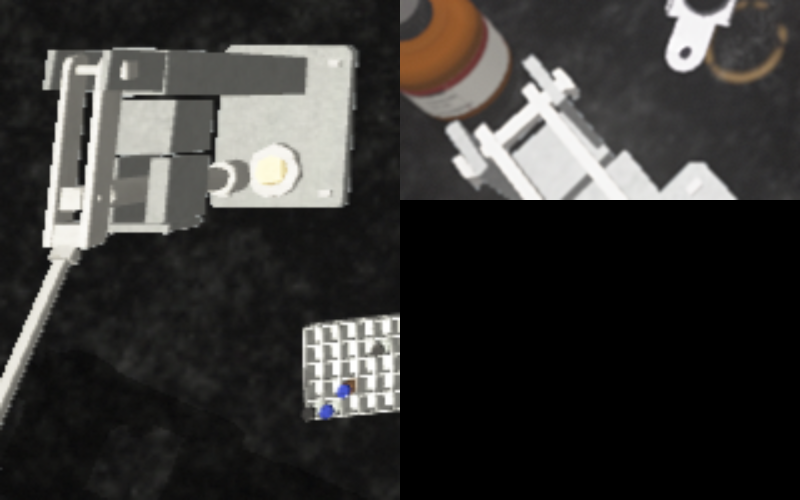

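```bash
python3 - <<'E'
from h import *
np.set_printoptions(precision=3,suppress=True)
T=manip.get_calibration("top");S=manip.get_calibration("scene")
for a in [(19,307),(28,303),(40,303),(52,307),(20,375),(36,375)]:
  for b in [(125,412),(140,420),(90,450)]:
    X=tri(ray(T,a),ray(S,b));e=np.linalg.norm(proj(T,X)-a)+np.linalg.norm(proj(S,X)-b);print(a,b,X,round(e,1))
for z in (0,.1,.2,.3,.4): print(z,onz(T,(2,440),z),onz(T,(27,380),z))
E
```

```text
(19, 307) (125, 412) [0.372 0.435 0.34 ] 14.3
(19, 307) (140, 420) [0.367 0.434 0.335] 26.9
(19, 307) (90, 450) [0.379 0.467 0.305] 2.2
(28, 303) (125, 412) [0.38  0.434 0.324] 10.7
(28, 303) (140, 420) [0.375 0.433 0.318] 23.4
(28, 303) (90, 450) [0.388 0.467 0.286] 6.1
(40, 303) (125, 412) [0.385 0.431 0.307] 0.1
(40, 303) (140, 420) [0.38  0.43  0.299] 12.7
(40, 303) (90, 450) [0.392 0.465 0.268] 17.3
(52, 307) (125, 412) [0.385 0.426 0.294] 15.4
(52, 307) (140, 420) [0.38  0.426 0.285] 2.2
(52, 307) (90, 450) [0.392 0.46  0.256] 33.3
(20, 375) (125, 412) [0.302 0.411 0.407] 72.5
(20, 375) (140, 420) [0.299 0.411 0.398] 59.0
(20, 375) (90, 450) [0.303 0.432 0.389] 92.6
(36, 375) (125, 412) [0.304 0.405 0.392] 87.6
(36, 375) (140, 420) [0.301 0.406 0.383] 73.6
(36, 375) (90, 450) [0.304 0.426 0.375] 108.9
0 [0.095 0.682 0.   ] [0.222 0.641 0.   ]
0.1 [0.121 0.612 0.1  ] [0.236 0.575 0.1  ]
0.2 [0.147 0.542 0.2  ] [0.25  0.509 0.2  ]
0.3 [0.173 0.472 0.3  ] [0.263 0.443 0.3  ]
0.4 [0.199 0.402 0.4  ] [0.277 0.377 0.4  ]
```

The press is about 0.3 m tall at x 0.28–0.39, y 0.41–0.5, with a lever reaching toward the arm. I'll rise well above it first, then cross.

Call:
servo_tool:
  deltas:
    - [0, 0, -40, 0, 50]
    - [0, 0, -40, 0, 50]
    - [0, 0, -40, 1.1, 50]
    - [0, 0, -40, 1.1, 50]
    - [0, 0, -40, 1.1, 50]
    - [0, 0, -30, 1.1, 50]
    - [0, 0, 0, 1.1, 50]
    - [0, 0, 0, 1.1, 50]
  squeeze: 25

```text
time: 0.82
position: [0.1406, 0.6094, 0.4791]
tcp_rot: [3.137, -0.003, 2.218]
ft_force: [0.1, 0.7, -0.6]
opening: 0.0503
grip_force: 0.0
```

Call:
servo_tool:
  deltas:
    - [0, 0, 0, 1.08, 50]
    - [-36.6, 9.7, 0, 0, 50]
    - [-36.6, 9.7, 0, 0, 50]
    - [-36.6, 9.7, 0, 0, 50]
    - [-36.6, 9.7, 0, 0, 50]
    - [-36.6, 9.7, 0, 0, 50]
    - [-36.6, 9.7, 0, 0, 50]
    - [-36.6, 9.7, 0, 0, 50]

```text
time: 1.48
position: [0.3313, 0.4226, 0.475]
tcp_rot: [-3.141, 0.0, 2.111]
ft_force: [-0.1, 0.7, -0.5]
opening: 0.0498
grip_force: 0.0
```

Call:
servo_tool:
  deltas:
    - [-36.6, 9.7, 0, 0, 50]
    - [-36.6, 9.7, 0, 0, 50]
    - [-36.6, 9.7, 0, 0, 50]
    - [-36.6, 9.7, 0, 0, 50]
    - [-36.6, 9.7, 0, 0, 50]
    - [-36.6, 9.7, 40, 0, 50]
    - [-36.6, 9.7, 40, 0, 50]
    - [-36.6, 9.7, 40, 0, 50]

```text
time: 2.15
position: [0.5287, 0.2307, 0.3838]
tcp_rot: [3.14, 0.0, 2.11]
ft_force: [-0.2, -0.4, 0.2]
opening: 0.0499
grip_force: 0.0
```

Call:
servo_tool:
  deltas:
    - [-36.6, 9.7, 40, 0, 50]
    - [0, 0, 40, 0, 50]
    - [0, 0, 30, 0, 50]
    - [0, 0, 0, 0, 50]

```text
time: 2.48
position: [0.5447, 0.2106, 0.2747]
tcp_rot: [-3.127, -0.005, 2.109]
ft_force: [-0.4, 0.1, -1.3]
opening: 0.0499
grip_force: 0.0
```

```bash
cat > snap.py <<'E'
import sys,pickle
from h import *
def snap(name):
    c=manip.get_calibration("wrist");s=manip.get_state();im=manip.camera("wrist")[:,:,::-1]
    cv2.imwrite(f"pics/{name}.png",im);pickle.dump((c,s),open(f"pics/{name}.pkl","wb"));print(s["time"],s["position"],s["tcp_rot"],s["ft_force"])
if __name__=="__main__": snap(sys.argv[1])
E
python3 snap.py w1
```

```text
2.4833 [0.54472867 0.21055988 0.27469105] [-3.12692833 -0.00455966  2.10929753] [-0.38357318  0.09190822 -1.27349703]
```

View pics/w1.png

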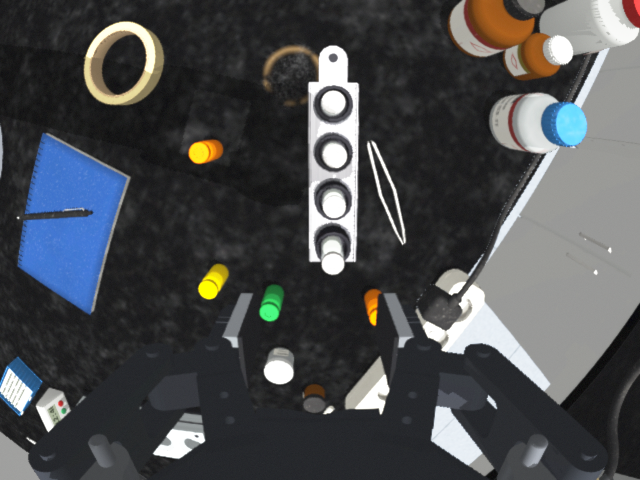

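The wrist view shows the carrier upright in the picture: tab hole at (333,57), caps near (334,104), (334,155), (333,202) and (332,262), and strip edges at columns 309 and 357. I'll measure these precisely.

```bash
python3 - <<'E'
from h import *
import pickle
np.set_printoptions(precision=4,suppress=True)
c,s=pickle.load(open("pics/w1.pkl","rb"));im=cv2.imread("pics/w1.png");g=cv2.cvtColor(im,cv2.COLOR_BGR2GRAY)
big=cv2.resize(g[40:290,290:380],None,fx=3,fy=3,interpolation=cv2.INTER_CUBIC);cv2.imwrite("pics/w1c.png",cv2.resize(im[40:290,290:380],None,fx=2.4,fy=2.4,interpolation=cv2.INTER_CUBIC))
for r in (128,178,224): print(r,[i+300 for i in np.where(g[r,300:370]>110)[0]][::1][:1],[i+300 for i in np.where(g[r,300:370]>110)[0]][-1:])
# dark hole
sub=g[50:66,325:342];ys,xs=np.where(sub<100);print("hole",xs.mean()+325,ys.mean()+50)
h=onz(c,(xs.mean()+325,ys.mean()+50),.003,True);print(h)
for r in (128,178,224):
    w=np.where(g[r,300:370]>110)[0]+300
    a,b=onz(c,(w[0]-.5,r),.009,True),onz(c,(w[-1]+.5,r),.009,True);print((a+b)/2,np.linalg.norm(a-b))
for p in [(334,104),(334,155),(333,202),(332,262)]: print([onz(c,p,z,True)[:2] for z in (.061,.075)])
E
```

```text
128 [np.int64(308)] [np.int64(358)]
178 [np.int64(309)] [np.int64(357)]
224 [np.int64(309)] [np.int64(356)]
hole 332.9142857142857 57.457142857142856
[0.4775 0.3485 0.003 ]
[0.5169 0.2825 0.009 ] 0.05353348999611963
[0.5446 0.2366 0.009 ] 0.05243735188708668
[0.5707 0.1928 0.009 ] 0.0528645975716733
[array([0.5052, 0.3011]), array([0.5053, 0.3001])]
[array([0.5295, 0.2607]), array([0.5287, 0.2613])]
[array([0.5517, 0.2224]), array([0.5499, 0.2246])]
[array([0.5822, 0.1706]), array([0.5792, 0.1749])]
```

View pics/w1c.png

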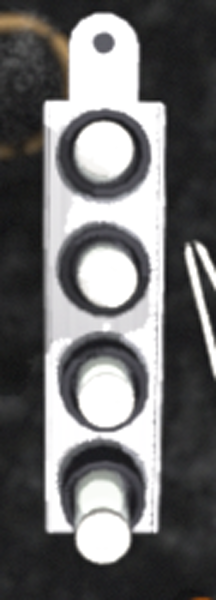

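```bash
cat > go.py <<'E'
from h import *
def rel(X,yaw,s=None):
    "world target -> mm along tool axes now, and yaw units"
    s=s or manip.get_state();y=s["tcp_rot"][2];d=(np.array(X)-s["position"])*1000
    a=(y-yaw+np.pi/2)%np.pi-np.pi/2
    # translation in axes after turning to yaw, so turn first
    yy=y-a
    print("turn",round(np.degrees(a)/6,2),"d",np.round([d[0]*np.cos(yy)+d[1]*np.sin(yy),d[0]*np.sin(yy)-d[1]*np.cos(yy),-d[2]],1),"at",s["position"].round(4),"rpy",s["tcp_rot"].round(3),"t",round(s["time"],2))
E
python3 - <<'E'
from go import *
import pickle
np.set_printoptions(precision=4,suppress=True)
c,s=pickle.load(open("pics/w1.pkl","rb"))
cap=[]
for (x,y),z in zip([(102,149),(107,276),(106,399),(103,535)],(.061,.075,.061,.075)):
    cap.append(onz(c,(290+x/2.4,40+y/2.4),z,True)[:2])
cap=np.array(cap);print(cap)
print("cups",[onz(c,(290+x/2.4,40+y/2.4),.033,True)[:2] for x,y in [(103,152),(103,267),(103,381)]])
u=np.array([-.5135,.858]);n=np.array([.858,.5135]);print(cap@u,cap@n, (np.array([[.4775,.3485],[.5169,.2825],[.5707,.1928]])@n))
rel([*cap[0],.12],2.110)
E
```

```text
[[0.5031 0.3019]
 [0.5291 0.2616]
 [0.5548 0.2194]
 [0.5804 0.1746]]
cups [array([0.5037, 0.3031]), array([0.5284, 0.262 ]), array([0.5534, 0.2208])]
[ 0.0007 -0.0472 -0.0966 -0.1483] [0.5867 0.5883 0.5887 0.5877] [0.5886 0.5886 0.5887]
turn 0.0 d [ 99.8   9.6 159.3] at [0.5461 0.2113 0.2793] rpy [-3.133 -0.003  2.11 ] t 2.53
```

Call:
servo_tool:
  deltas:
    - [20, 1.9, 30, 0, 50]
    - [20, 1.9, 30, 0, 50]
    - [20, 1.9, 35, 0, 50]
    - [20, 1.9, 35, 0, 50]
    - [20, 1.9, 30, 0, 50]
    - [0, 0, 0, 0, 50]
    - [0, 0, 0, 0, 50]

```text
time: 3.12
position: [0.5048, 0.3038, 0.1251]
tcp_rot: [-3.141, 0.0, 2.113]
ft_force: [0.6, -0.1, -0.1]
opening: 0.0501
grip_force: 0.0
```

```bash
python3 - <<'E'
from go import *
from snap import snap
rel([.5031,.3019,.05],2.110)
snap("w2");rel([.5031,.3019,.05],2.110);c=manip.get_calibration("wrist")
print(proj(c,np.array([.5031,.3019,.061]),True))
E
```

```text
turn 0.03 d [-0.7 -2.5 75.1] at [0.5048 0.3038 0.1251] rpy [-3.141  0.     2.113] t 3.12
3.1167 [0.50483818 0.30379996 0.12512336] [-3.14142930e+00  3.81657996e-04  2.11307613e+00] [ 0.5963216  -0.08708764 -0.11248636]
turn 0.02 d [ 0.2 -3.9 77.2] at [0.5065 0.3037 0.1272] rpy [3.138e+00 1.000e-03 2.112e+00] t 3.17
[308.97509271 264.17642316]
```

View pics/w2.png

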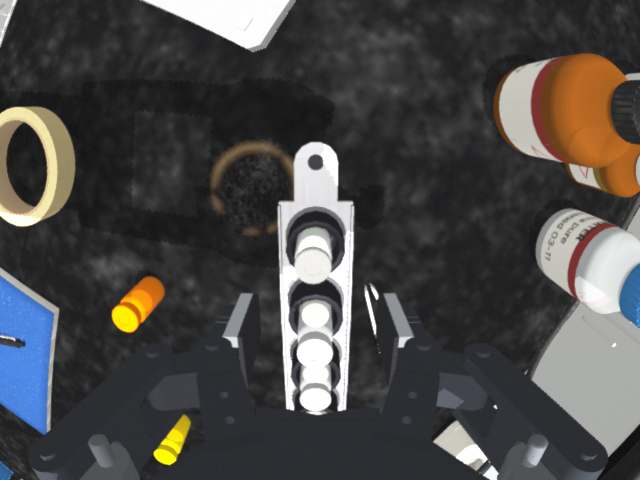

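The cap of vial 1 is at (314,263), a few pixels from the predicted (309,264). I'll get the offset directly in the tool frame.

```bash
cat > tf.py <<'E'
from h import *
import pickle
from scipy.spatial.transform import Rotation as Ro
def cam_in_tool(c,s):
    W=c["world_to_cam"];R=Ro.from_euler("xyz",s["tcp_rot"]).as_matrix()
    return R.T@(-W[:3,:3].T@W[:3,3]-s["position"])*1000,(Ro.from_matrix(W[:3,:3]@R)).as_euler("xyz",degrees=True)
def intool(n,p,z):
    c,s=pickle.load(open(f"pics/{n}.pkl","rb"));X=onz(c,p,z,True)
    return X,Ro.from_euler("xyz",s["tcp_rot"]).as_matrix().T@(X-s["position"])*1000
E
python3 - <<'E'
from tf import *
np.set_printoptions(precision=4,suppress=True)
for n in("w1","w2"):
    print(cam_in_tool(*pickle.load(open(f"pics/{n}.pkl","rb"))))
g=cv2.cvtColor(cv2.imread("pics/w2.png"),cv2.COLOR_BGR2GRAY)
for r in (258,263,268): w=np.where(g[r,285:345]>140)[0]+285;print(r,w)
print(g[300:330:10,225:265].tolist()[0][:0])
print(intool("w2",(314,263.5),.061),intool("w2",(315.5,161.5),.003))
for i in range(4): 
    s=manip.get_state();manip.camera("wrist");s=manip.get_state();print(s["position"],s["tcp_rot"])
E
```

```text
(array([  76.0951,    0.7511, -129.1212]), array([  0.0009,  17.3737, -90.0539]))
(array([  76.1087,    0.7759, -129.1281]), array([  0.0047,  17.3745, -90.0552]))
258 [285 286 287 295 296 297 298 299 300 301 302 303 304 305 306 307 308 309
 310 311 312 313 314 315 316 317 318 319 320 321 322 323 324 325 326 327
 328 329 330 331 343 344]
263 [285 286 287 288 289 294 295 296 297 298 299 300 301 302 303 304 305 306
 307 308 309 310 311 312 313 314 315 316 317 318 319 320 321 322 323 324
 325 326 327 328 329 330 340 341 342 343 344]
268 [285 286 287 288 289 290 291 292 293 294 295 296 297 298 299 300 301 302
 303 304 305 306 307 308 309 310 311 312 313 314 315 316 317 318 319 320
 321 322 323 324 325 326 327 328 329 330 331 336 337 338 339 340 341 342
 343 344]
[]
(array([0.503 , 0.3044, 0.061 ]), array([ 1.4941, -1.2882, 64.123 ])) (array([0.4772, 0.3483, 0.003 ]), array([ 52.4193,  -0.6432, 122.1035]))
[0.5074 0.3036 0.1283] [3.1356 0.0012 2.1108]
[0.5077 0.3034 0.1286] [3.1349 0.0012 2.1102]
[0.5076 0.3032 0.1283] [3.1352 0.0011 2.1098]
[0.5073 0.303  0.1278] [3.1361 0.0009 2.1095]
```

Call:
servo_tool:
  deltas:
    - [0, -3, 20, 0, 50]
    - [0, 0, 20, 0, 50]
    - [0, 0, 15, 0, 50]
    - [0, 0, 0, 0, 50]
    - [0, 0, 0, 0, 50]
    - [0, 0, 0, 0, 50]

```text
time: 3.87
position: [0.5038, 0.3014, 0.0713]
tcp_rot: [3.139, 0.0, 2.11]
ft_force: [-0.1, -0.0, 0.9]
opening: 0.0504
grip_force: 0.0
```

```bash
python3 - <<'E'
from go import *
from snap import snap
from tf import intool
snap("w3");rel([.5033,.3035,.050],2.110)
im=cv2.imread("pics/w3.png")
cv2.imwrite("pics/w3c.png",im[130:430,200:440])
E
```

```text
3.8667 [0.50382143 0.30142451 0.07129118] [3.13858383e+00 4.43037790e-04 2.10997590e+00] [-0.06693747 -0.01621823  0.88902958]
turn 0.0 d [ 2.   0.4 21.5] at [0.5039 0.3016 0.0715] rpy [3.138e+00 1.000e-03 2.110e+00] t 3.92
```

View pics/w3c.png

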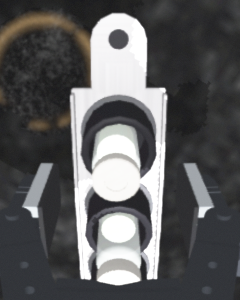

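The cap of vial 1 is at (316,308), midway between the fingers at columns 240 and 396.

```bash
python3 - <<'E'
from tf import *
print(intool("w3",(316,308),.061),intool("w3",(318.5,168.5),.003))
E
```

```text
(array([0.50278986, 0.30325484, 0.061     ]), array([ 2.10485603,  0.02356363, 10.29037036])) (array([0.47746721, 0.34826867, 0.003     ]), array([53.75974109,  1.23052939, 68.27138498]))
```

Call:
servo_tool:
  deltas:
    - [2, 0.2, 12, 0, 50]
    - [0, 0, 9, 0, 50]
    - [0, 0, 0, 0, 50]
    - [0, 0, 0, 0, 35]
    - [0, 0, 0, 0, 18]
    - [0, 0, 0, 0, 15]
    - [0, 0, 0, 0, 15]
    - [0, 0, 0, 0, 15]
  squeeze: 35

```text
time: 4.58
position: [0.5017, 0.3031, 0.0485]
tcp_rot: [3.141, 0.0, 2.111]
ft_force: [-0.6, -0.0, -0.5]
opening: 0.0216
grip_force: 34.2
```

Call:
servo_tool:
  deltas:
    - [0, 0, 0, 0, 15]
    - [0, 0, 0, 0, 15]

```text
time: 4.75
position: [0.5016, 0.3031, 0.0484]
tcp_rot: [3.141, 0.0, 2.111]
ft_force: [-0.6, 0.2, -1.1]
opening: 0.0213
grip_force: 34.2
```

Call:
servo_tool:
  deltas:
    - [0, 0, -15, 0, 15]
    - [0, 0, -25, 0, 15]
    - [0, 0, -30, 0, 15]
    - [0, 0, -30, 1, 15]
    - [0, 0, -20, 1, 15]
    - [0, 0, 0, 1, 15]
    - [0, 0, 0, 1, 15]
    - [0, 0, 0, 1, 15]

```text
time: 5.42
position: [0.5018, 0.3032, 0.1692]
tcp_rot: [3.14, -0.001, 1.582]
ft_force: [-0.3, -0.4, -1.1]
opening: 0.0215
grip_force: 35.2
```

Call:
servo_tool:
  deltas:
    - [0, 0, 0, 1, 15]
    - [0, 0, 0, 1, 15]
    - [0, 0, 0, 1, 15]
    - [0, 0, 0, 1, 15]
    - [0, 0, 0, 1, 15]
    - [0, 0, 0, 1, 15]
    - [0, 0, 0, 1, 15]
    - [0, 0, 0, 1, 15]

```text
time: 6.08
position: [0.5014, 0.303, 0.1682]
tcp_rot: [-3.142, 0.0, 0.744]
ft_force: [0.1, 0.3, -0.3]
opening: 0.0214
grip_force: 35.2
```

Call:
servo_tool:
  deltas:
    - [0, 0, 0, 1, 15]
    - [0, 0, 0, 1, 15]
    - [-11.6, 15.2, 0, 0, 15]
    - [-23.2, 30.4, 0, 0, 15]
    - [-23.2, 30.4, 0, 0, 15]
    - [-23.2, 30.4, 0, 0, 15]
    - [-23.2, 30.4, 0, 0, 15]
    - [-23.2, 30.4, 0, 0, 15]

```text
time: 6.75
position: [0.4774, 0.0926, 0.1684]
tcp_rot: [3.141, -0.0, 0.54]
ft_force: [0.7, -0.1, 0.6]
opening: 0.0209
grip_force: 35.2
```

Call:
servo_tool:
  deltas:
    - [-23.2, 30.4, 0, 0, 15]
    - [-23.2, 30.4, 0, 0, 15]
    - [-23.2, 30.4, 0, 0, 15]
    - [-23.2, 30.4, 0, 0, 15]
    - [-23.2, 30.4, 0, 0, 15]
    - [-23.2, 30.4, 0, 0, 15]
    - [-23.2, 30.4, 0, 0, 15]
    - [-23.2, 30.4, 0, 0, 15]

```text
time: 7.42
position: [0.4432, -0.2118, 0.1686]
tcp_rot: [3.141, -0.0, 0.539]
ft_force: [0.8, 0.5, -0.5]
opening: 0.0213
grip_force: 35.2
```

Call:
servo_tool:
  deltas:
    - [-23.2, 30.4, 0, 0, 15]
    - [-11.6, 15.2, 0, 0, 15]
    - [0, 0, 0, 0, 15]
    - [0, 0, 0, 0, 15]
    - [0, 0, 0, 0, 15]

```text
time: 7.83
position: [0.4373, -0.2663, 0.1681]
tcp_rot: [-3.141, -0.0, 0.54]
ft_force: [0.2, -0.1, -1.3]
opening: 0.0213
grip_force: 35.2
```

```bash
python3 - <<'E'
from go import *
from snap import snap
snap("w4");rel([.4356,-.267,.067],.538)
E
```

```text
7.8333 [ 0.43727238 -0.26632595  0.16805312] [-3.14083804e+00 -1.87542371e-04  5.39868946e-01] [ 0.24161391 -0.0560826  -1.32131892]
turn 0.03 d [ -2.1  -0.  101.1] at [ 0.4374 -0.266   0.1681] rpy [-3.141 -0.     0.541] t 7.88
```

View pics/w4.png

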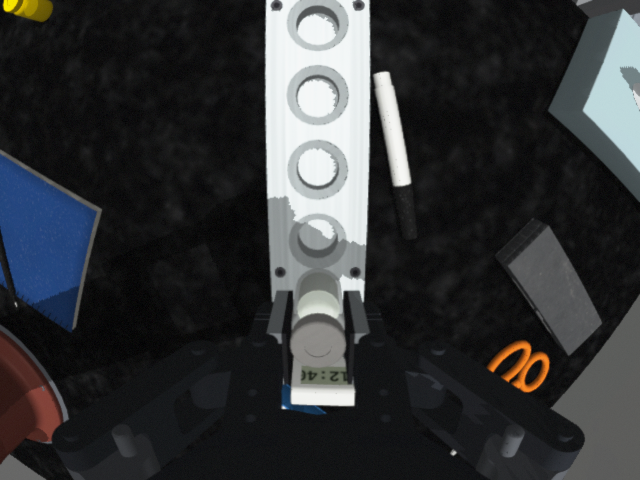

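The wells' mouths are at (318,23), (317,97), (318,168) and (318,238), and the held vial's cap is at about (319,335). I'll measure both.

```bash
python3 - <<'E'
from tf import *
np.set_printoptions(precision=4,suppress=True)
for p in [(318,238),(318,168),(317.5,96.5),(318,23)]: print(*intool("w4",p,.05))
print("screws",*[intool("w4",p,.05)[0] for p in [(280,272),(355,272),(277,5),(359,5)]])
print("cap",intool("w4",(319,336),.1807))
im=cv2.imread("pics/w4.png")
cv2.imwrite("pics/w4c.png",cv2.resize(im[130:380,250:390],None,fx=2.4,fy=2.4,interpolation=cv2.INTER_CUBIC))
E
```

```text
[ 0.4381 -0.2662  0.05  ] [  0.748    0.3587 118.053 ]
[ 0.4799 -0.2411  0.05  ] [ 49.4992   0.3936 118.0621]
[ 0.5207 -0.2164  0.05  ] [ 97.2122   0.107  118.0713]
[ 0.5643 -0.1906  0.05  ] [147.8868   0.4789 118.0805]
screws [ 0.402  -0.2558  0.05  ] [ 0.4298 -0.3022  0.05  ] [ 0.5623 -0.1603  0.05  ] [ 0.5901 -0.2068  0.05  ]
cap (array([ 0.4408, -0.2651,  0.1807]), array([  3.6209,   0.736 , -12.6468]))
```

View pics/w4c.png

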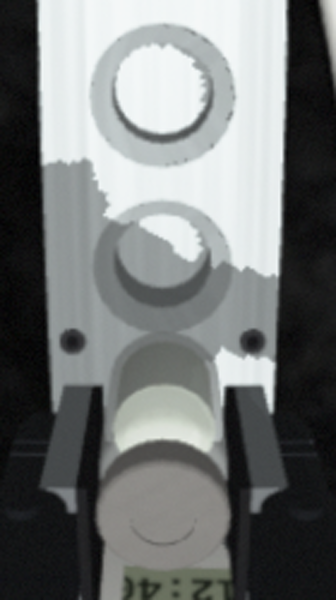

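The screws lie beyond well 1 toward the dial, so (318,238) is well 1, and it agrees with the top view. I'll shift slightly and lower the vial.

Call:
servo_tool:
  deltas:
    - [-1.5, 0.3, 30, 0, 15]
    - [0, 0, 30, 0, 15]
    - [0, 0, 18, 0, 15]
    - [0, 0, 10, 0, 15]
    - [0, 0, 10, 0, 15]
    - [0, 0, 0, 0, 15]
    - [0, 0, 0, 0, 15]

```text
time: 8.47
position: [0.4367, -0.2678, 0.0708]
tcp_rot: [3.141, -0.0, 0.541]
ft_force: [0.4, 0.2, 0.6]
opening: 0.0216
grip_force: 35.2
```

Call:
servo_tool:
  deltas:
    - [0, 0, 1, 0, 15]
    - [0, 0, 1, 0, 15]
    - [0, 0, 0, 0, 15]
    - [0, 0, 0, 0, 15]

```text
time: 8.8
position: [0.4366, -0.2683, 0.069]
tcp_rot: [3.14, -0.0, 0.54]
ft_force: [0.1, 0.7, -0.3]
opening: 0.0214
grip_force: 35.2
```

Call:
servo_tool:
  deltas:
    - [0, 0, 1.5, 0, 15]
    - [0, 0, 1, 0, 15]
    - [0, 0, 0, 0, 15]
    - [0, 0, 0, 0, 15]

```text
time: 9.13
position: [0.4361, -0.2679, 0.0656]
tcp_rot: [-3.141, 0.0, 0.54]
ft_force: [1.5, -0.3, -0.0]
opening: 0.0213
grip_force: 35.2
```

Call:
servo_tool:
  deltas:
    - [0, 0, 1, 0, 15]
    - [0, 0, 0, 0, 15]
    - [0, 0, 0, 0, 15]

```text
time: 9.38
position: [0.4362, -0.268, 0.0647]
tcp_rot: [-3.141, 0.0, 0.54]
ft_force: [-0.0, -0.7, 0.6]
opening: 0.0213
grip_force: 35.2
```

Call:
servo_tool:
  deltas:
    - [0, 0, 1, 0, 15]
    - [0, 0, 0, 0, 15]
    - [0, 0, 0, 0, 15]

```text
time: 9.63
position: [0.4364, -0.2681, 0.0642]
tcp_rot: [3.141, -0.0, 0.54]
ft_force: [-0.9, 0.5, 3.3]
opening: 0.0214
grip_force: 35.4
```

The vertical force rose to 3.3 N, so vial 1 is on the well floor. I'll release, rise and return for vial 2 (tall).

Call:
servo_tool:
  deltas:
    - [0, 0, 0, 0, 24]
    - [0, 0, 0, 0, 28]
    - [0, 0, 0, 0, 40]
    - [0, 0, 0, 0, 50]
    - [0, 0, 0, 0, 50]
    - [0, 0, -15, 0, 50]
    - [0, 0, -30, 0, 50]
    - [0, 0, -30, 0, 50]

```text
time: 10.3
position: [0.4351, -0.2671, 0.1379]
tcp_rot: [-3.138, 0.001, 0.54]
ft_force: [-0.1, -1.0, 0.4]
opening: 0.0501
grip_force: 0.0
```

Call:
servo_tool:
  deltas:
    - [0, 0, -30, 0, 50]
    - [0, 0, -15, 0, 50]
    - [12.5, -14.5, 0, 0, 50]
    - [25.1, -29, 0, 0, 50]
    - [25.1, -29, 0, 0, 50]
    - [25.1, -29, 0, 0, 50]
    - [25.1, -29, 0, 0, 50]
    - [25.1, -29, 0, 0, 50]

```text
time: 10.97
position: [0.4725, -0.0586, 0.1838]
tcp_rot: [3.141, -0.0, 0.539]
ft_force: [1.0, -1.2, -0.4]
opening: 0.0502
grip_force: 0.0
```

```bash
python3 - <<'E'
from h import *
cv2.imwrite("pics/top1.png",manip.camera("top")[:,:,::-1]);cv2.imwrite("pics/scene1.png",manip.camera("scene")[:,:,::-1])
T=manip.get_calibration("top");S=manip.get_calibration("scene");g=cv2.imread("pics/scene1.png",0);g0=cv2.imread("pics/scene0.png",0)
for z in (.05,.077): print(proj(S,np.array([.4366,-.268,z])),proj(T,np.array([.4366,-.268,z])))
d=cv2.absdiff(g,g0)[150:235,345:480]>40;ys,xs=np.where(d);print(len(xs), xs.min()+345,xs.max()+345,ys.min()+150,ys.max()+150,xs.mean()+345,ys.mean()+150)
E
```

```text
[434.89286825 196.15973891] [432.9590726  283.14614413]
[437.40633426 186.7598151 ] [435.87584241 282.19330851]
640 357 443 150 209 377.3625 187.209375
```

Call:
servo_tool:
  deltas:
    - [12, -14, 0, 0, 50]
    - [25.1, -29, 0, 0, 50]
    - [25.1, -29, 0, 0, 50]
    - [25.1, -29, 0, 0, 50]
    - [25.1, -29, 0, 0, 50]
    - [25.1, -29, 0, 0, 50]
    - [25.1, -29, 0, 0, 50]
    - [25.1, -29, 0, 0, 50]

```text
time: 11.73
position: [0.5224, 0.2236, 0.1836]
tcp_rot: [3.141, -0.0, 0.539]
ft_force: [-0.3, -1.6, 0.0]
opening: 0.0504
grip_force: 0.0
```

Call:
servo_tool:
  deltas:
    - [25.1, -28.5, 0, 0, 50]
    - [0, 0, 0, -1, 50]
    - [0, 0, 0, -1, 50]
    - [0, 0, 0, -1, 50]
    - [0, 0, 0, -1, 50]
    - [0, 0, 0, -1, 50]
    - [0, 0, 0, -1, 50]
    - [0, 0, 0, -1, 50]

```text
time: 12.4
position: [0.5294, 0.2589, 0.1834]
tcp_rot: [-3.142, 0.001, 1.277]
ft_force: [-0.2, -0.6, 0.1]
opening: 0.0497
grip_force: 0.0
```

Call:
servo_tool:
  deltas:
    - [0, 0, 0, -1, 50]
    - [0, 0, 0, -1, 50]
    - [0, 0, 0, -1, 50]
    - [0, 0, 0, -1, 50]
    - [0, 0, 0, -1, 50]
    - [0, 0, 0, -1, 50]
    - [0, 0, 0, -1, 50]
    - [0, 0, 0, -1, 50]

```text
time: 13.07
position: [0.5294, 0.2589, 0.1835]
tcp_rot: [-3.141, 0.0, 2.115]
ft_force: [-0.7, 0.3, 0.2]
opening: 0.05
grip_force: 0.0
```

Call:
servo_tool:
  deltas:
    - [0, 0, 30, 0, 50]
    - [0, 0, 30, 0, 50]
    - [0, 0, 20, 0, 50]
    - [0, 0, 0, 0, 50]
    - [0, 0, 0, 0, 50]
    - [0, 0, 0, 0, 50]

```text
time: 13.57
position: [0.5301, 0.2597, 0.1052]
tcp_rot: [3.14, 0.001, 2.11]
ft_force: [0.5, -0.4, 0.2]
opening: 0.05
grip_force: 0.0
```

```bash
python3 - <<'E'
from go import *
from snap import snap
from tf import *
snap("w5");rel([.5291,.2616,.060],2.110)
c,s=pickle.load(open("pics/w5.pkl","rb"));p=proj(c,np.array([.5291,.2616,.075]),True);print("pred",p)
g=cv2.imread("pics/w5.png",0);x,y=map(int,p)
m=(g>150).astype(np.uint8)
for r in range(y-30,y+45,6):
    print(r,"".join("#" if v else "." for v in m[r,x-50:x+51:2]))
E
```

```text
13.5667 [0.5301306  0.25965032 0.10520621] [3.13955114e+00 5.40482297e-04 2.11012033e+00] [ 0.45004885 -0.44263626  0.21016561]
turn 0.0 d [ 2.2 -0.4 46. ] at [0.5306 0.2599 0.106 ] rpy [3.138e+00 1.000e-03 2.110e+00] t 13.62
pred [316.2116547 287.8879457]
257 ......####......###################.......####.....
263 ......####......###################.......####.....
269 ......#####....#####################....######.....
275 ......######...#####################...#######.....
281 ......########################################.....
287 ......########################################.....
293 ......#######################################......
299 .......#####....###################..########......
305 .......####........#############.......######......
311 .......####.............................#####......
317 .......#####.......##############.......#####......
323 .......#####.....#################......#####......
329 .......#####.....#################......#####......
```

The prediction matches the cap (centre about 316,288). I'll descend and grip vial 2.

Call:
servo_tool:
  deltas:
    - [2, -0.3, 20, 0, 50]
    - [0, 0, 15, 0, 50]
    - [0, 0, 10, 0, 50]
    - [0, 0, 0, 0, 50]
    - [0, 0, 0, 0, 50]
    - [0, 0, 0, 0, 35]
    - [0, 0, 0, 0, 18]
    - [0, 0, 0, 0, 15]

```text
time: 14.28
position: [0.5288, 0.2616, 0.0604]
tcp_rot: [3.139, 0.001, 2.111]
ft_force: [-0.1, 0.5, 2.1]
opening: 0.0213
grip_force: 34.2
```

Call:
servo_tool:
  deltas:
    - [0, 0, 0, 0, 15]
    - [0, 0, 0, 0, 15]
    - [0, 0, 0, 0, 15]
    - [0, 0, 0, 0, 15]

```text
time: 14.62
position: [0.5288, 0.2616, 0.0603]
tcp_rot: [3.139, 0.001, 2.111]
ft_force: [-0.6, -0.8, 6.3]
opening: 0.0216
grip_force: 34.5
```

Call:
servo_tool:
  deltas:
    - [0, 0, -15, 0, 15]
    - [0, 0, -25, 0, 15]
    - [0, 0, -30, 0, 15]
    - [0, 0, -30, 1, 15]
    - [0, 0, -30, 1, 15]
    - [0, 0, 0, 1, 15]
    - [0, 0, 0, 1, 15]
    - [0, 0, 0, 1, 15]

```text
time: 15.28
position: [0.5279, 0.2613, 0.1895]
tcp_rot: [3.14, -0.0, 1.582]
ft_force: [-1.1, 0.3, -0.2]
opening: 0.021
grip_force: 35.1
```

Call:
servo_tool:
  deltas:
    - [0, 0, 0, 1, 15]
    - [0, 0, 0, 1, 15]
    - [0, 0, 0, 1, 15]
    - [0, 0, 0, 1, 15]
    - [0, 0, 0, 1, 15]
    - [0, 0, 0, 1, 15]
    - [0, 0, 0, 1, 15]
    - [0, 0, 0, 1, 15]

```text
time: 15.95
position: [0.5273, 0.2612, 0.1881]
tcp_rot: [-3.141, 0.001, 0.744]
ft_force: [0.9, 0.6, -0.3]
opening: 0.0212
grip_force: 35.1
```

Call:
servo_tool:
  deltas:
    - [0, 0, 0, 1, 15]
    - [0, 0, 0, 1, 15]
    - [-11, 14.8, 0, 0, 15]
    - [-21.5, 29, 0, 0, 15]
    - [-21.5, 29, 0, 0, 15]
    - [-21.5, 29, 0, 0, 15]
    - [-21.5, 29, 0, 0, 15]
    - [-21.5, 29, 0, 0, 15]

```text
time: 16.62
position: [0.5074, 0.0619, 0.1884]
tcp_rot: [-3.141, 0.0, 0.54]
ft_force: [0.9, -0.3, -0.1]
opening: 0.0213
grip_force: 35.1
```

Call:
servo_tool:
  deltas:
    - [-21.5, 29, 0, 0, 15]
    - [-21.5, 29, 0, 0, 15]
    - [-21.5, 29, 0, 0, 15]
    - [-21.5, 29, 0, 0, 15]
    - [-21.5, 29, 0, 0, 15]
    - [-21.5, 29, 0, 0, 15]
    - [-21.5, 29, 0, 0, 15]
    - [-21.5, 29, 0, 0, 15]

```text
time: 17.28
position: [0.4791, -0.2257, 0.1884]
tcp_rot: [-3.141, 0.0, 0.54]
ft_force: [0.7, 0.1, -0.6]
opening: 0.0214
grip_force: 35.1
```

Call:
servo_tool:
  deltas:
    - [-11, 14.8, 0, 0, 15]
    - [0, 0, 0, 0, 15]
    - [0, 0, 0, 0, 15]
    - [0, 0, 0, 0, 15]

```text
time: 17.62
position: [0.4779, -0.2417, 0.1883]
tcp_rot: [-3.14, 0.0, 0.54]
ft_force: [-0.2, -0.1, -2.0]
opening: 0.0215
grip_force: 35.2
```

```bash
python3 - <<'E'
from go import *
from snap import snap
rel([.4792,-.2423,.0763],.540);snap("w6")
for n in("top","scene"): cv2.imwrite(f"pics/{n}2.png",manip.camera(n)[:,:,::-1])
c=manip.get_calibration("wrist")
for w in [(.4792,-.2423,.05),(.4363,-.268,.077),(.5221,-.2166,.05),(.565,-.191,.05)]: print(proj(c,np.array(w),True))
E
```

```text
turn -0.0 d [  0.8   1.2 112. ] at [ 0.4779 -0.2417  0.1883] rpy [-3.14  0.    0.54] t 17.62
17.6167 [ 0.47785607 -0.24165655  0.18828094] [-3.14038288e+00  2.83752102e-05  5.39999662e-01] [-0.21855796 -0.09040856 -2.03261749]
[319.53721021 230.48321362]
[319.48781047 306.83779751]
[319.67453629 163.74251032]
[319.89677232  94.59518253]
```

```bash
python3 - <<'E'
from tf import *
g=cv2.imread("pics/w6.png",0)
for r in (60,95,128,164,197): 
    w=np.where(g[r,255:385]>120)[0]+255;print(r,w[0],w[-1],(w[0]+w[-1])/2,"".join("#" if v>215 else "+" if v>120 else "." for v in g[r,255:385:2]))
m=g[60:260,318];print("".join("#" if v>225 else "+" if v>120 else "." for v in m[::2]))
E
```

```text
Traceback (most recent call last):
IndexError: index 0 is out of bounds for axis 0 with size 0
```

```bash
python3 - <<'E'
import cv2
g=cv2.imread("pics/w6.png",0);print(g.shape,g.mean())
for r in range(0,400,12): print(r,"".join(" .:-=+*#%@"[v//26] for v in g[r,200:440:3]))
E
```

```text
(480, 640) 53.49598958333333
0        ...         .      . ...                    ........ .                   
12         ....             .  .           .        ......                         
24                                                  ...                            
36    .                    ..    ..   ..                                           
48 ..          .........                     ...                                   
60                                           ......                                
72                        =@@==@@@@@@%#%%##%####%@@@@@*=*@@                   .    
84                    .   =@@@@@@@%%%=@@@@@@@@#+*##%@@@@@@@..............          
96                   ...  =@@@@@@%%%%@@@@@@@@@@@#*##@@@@@@@..       .    ......    
108                  ......-@@@@@@@@%%%@@@@@@@@@@##*@@@@@@@@..............  ..... ..
120          .         .. .:@@@@@@@@@@@@@%%%#%%@@@@@@@@@@@@@  .............         
132                        :@@@@@@@@@@@@@@@@@@@@@@@@@@@@@@@@ .:=##......            
144     .             ...  .@@@@@@@@@%%#%@@%@%####%@@@@@@@@%.
[... 1108 characters left out ...]
....                
312                        .----:  =*####+=-==*%%#%#. .----.  ..                 ...
324                        :---:  .+----=======----=-  .----.         ...    ...... 
336                         .=+-. .=++++++++++++++++- ..++:                         
348                             . -++++++++++++++++++...                        .   
360    ...                      ..  -++++++++++++++.  ..               . ..  ....   
372 ...    ....                 ..  .++====++==-====-..                  :...  .....
384 ..........                  :.  =+++---+++--=++=:::=.                ..........:
396 .........                       +*+:=:===:=-::-:-===                  ..........
```

```bash
python3 - <<'E'
from tf import *
g=cv2.imread("pics/w6.png",0)
for r in (90,96,102,156,162,168,174): 
    seg=g[r,280:360]; w=np.where(seg<225)[0]+280
    w=w[(w>288)&(w<352)];print(r,w.min(),w.max(),(w.min()+w.max())/2)
for r in (90,130,165): e=np.where(g[r,255:385]>150)[0]+255;print("edge",r,e[0],e[-1],(e[0]+e[-1])/2)
print([intool("w6",p,.05) for p in [(318,164),(318,95)]])
E
```

```text
90 291 346 318.5
96 291 346 318.5
102 292 345 318.5
156 291 345 318.0
162 291 345 318.0
168 292 345 318.5
174 293 343 318.0
edge 90 270 366 318.0
edge 130 270 365 317.5
edge 165 271 384 327.5
[(array([ 0.52099359, -0.21607335,  0.05      ]), array([ 50.15658743,   0.40288207, 138.27913222])), (array([ 0.56372196, -0.19050864,  0.05      ]), array([ 99.94881804,   0.44398215, 138.27766963]))]
```

Call:
servo_tool:
  deltas:
    - [0.3, 0.6, 30, 0, 15]
    - [0, 0, 30, 0, 15]
    - [0, 0, 25, 0, 15]
    - [0, 0, 12, 0, 15]
    - [0, 0, 11, 0, 15]
    - [0, 0, 0, 0, 15]
    - [0, 0, 0, 0, 15]

```text
time: 18.35
position: [0.4791, -0.2428, 0.0814]
tcp_rot: [3.141, -0.0, 0.54]
ft_force: [-0.3, 0.9, -0.1]
opening: 0.0213
grip_force: 35.2
```

Call:
servo_tool:
  deltas:
    - [0, 0, 1, 0, 15]
    - [0, 0, 0, 0, 15]
    - [0, 0, 0, 0, 15]

```text
time: 18.6
position: [0.4794, -0.2434, 0.0812]
tcp_rot: [3.139, -0.001, 0.54]
ft_force: [-0.9, -0.2, -0.2]
opening: 0.0214
grip_force: 35.2
```

Call:
servo_tool:
  deltas:
    - [0, 0, 1.5, 0, 15]
    - [0, 0, 1, 0, 15]
    - [0, 0, 0, 0, 15]
    - [0, 0, 0, 0, 15]

```text
time: 18.93
position: [0.4785, -0.2428, 0.0772]
tcp_rot: [-3.141, 0.0, 0.54]
ft_force: [0.3, 0.6, -0.3]
opening: 0.0212
grip_force: 35.2
```

Call:
servo_tool:
  deltas:
    - [0, 0, 1, 0, 15]
    - [0, 0, 0, 0, 15]
    - [0, 0, 0, 0, 15]

```text
time: 19.18
position: [0.4787, -0.2429, 0.0764]
tcp_rot: [3.141, -0.0, 0.54]
ft_force: [-0.4, -0.2, 0.7]
opening: 0.0212
grip_force: 35.3
```

Call:
servo_tool:
  deltas:
    - [0, 0, 1, 0, 15]
    - [0, 0, 0, 0, 15]
    - [0, 0, 0, 0, 15]

```text
time: 19.43
position: [0.4789, -0.243, 0.0763]
tcp_rot: [3.141, -0.0, 0.54]
ft_force: [-1.9, 1.6, 6.2]
opening: 0.0213
grip_force: 36.0
```

Call:
servo_tool:
  deltas:
    - [0, 0, 0, 0, 24]
    - [0, 0, 0, 0, 28]
    - [0, 0, 0, 0, 40]
    - [0, 0, 0, 0, 50]
    - [0, 0, 0, 0, 50]
    - [0, 0, -15, 0, 50]
    - [0, 0, -30, 0, 50]
    - [0, 0, -30, 0, 50]

```text
time: 20.1
position: [0.4774, -0.242, 0.1493]
tcp_rot: [-3.138, 0.002, 0.54]
ft_force: [0.8, -0.3, 0.3]
opening: 0.0494
grip_force: 0.0
```

Call:
servo_tool:
  deltas:
    - [0, 0, -25, 0, 50]
    - [0, 0, -10, 0, 50]
    - [11.7, -13.7, 0, 0, 50]
    - [23.3, -27.5, 0, 0, 50]
    - [23.3, -27.5, 0, 0, 50]
    - [23.3, -27.5, 0, 0, 50]
    - [23.3, -27.5, 0, 0, 50]
    - [23.3, -27.5, 0, 0, 50]

```text
time: 20.77
position: [0.5104, -0.0455, 0.1841]
tcp_rot: [-3.141, 0.001, 0.539]
ft_force: [0.9, 0.7, 0.5]
opening: 0.0501
grip_force: 0.0
```

Call:
servo_tool:
  deltas:
    - [23.3, -27.5, 0, 0, 50]
    - [23.3, -27.5, 0, 0, 50]
    - [23.3, -27.5, 0, 0, 50]
    - [23.3, -27.5, 0, 0, 50]
    - [23.3, -27.5, 0, 0, 50]
    - [23.3, -27.5, 0, 0, 50]
    - [23.3, -27.5, 0, 0, 50]
    - [11.7, -13.7, 0, 0, 50]

```text
time: 21.43
position: [0.5543, 0.2229, 0.1839]
tcp_rot: [-3.14, 0.001, 0.542]
ft_force: [0.5, 0.1, -0.2]
opening: 0.0497
grip_force: 0.0
```

Call:
servo_tool:
  deltas:
    - [0, 0, 0, -1, 50]
    - [0, 0, 0, -1, 50]
    - [0, 0, 0, -1, 50]
    - [0, 0, 0, -1, 50]
    - [0, 0, 0, -1, 50]
    - [0, 0, 0, -1, 50]
    - [0, 0, 0, -1, 50]
    - [0, 0, 0, -1, 50]

```text
time: 22.1
position: [0.5543, 0.2193, 0.1838]
tcp_rot: [-3.14, 0.001, 1.383]
ft_force: [0.1, 0.1, 0.5]
opening: 0.0499
grip_force: 0.0
```

Call:
servo_tool:
  deltas:
    - [0, 0, 0, -1, 50]
    - [0, 0, 0, -1, 50]
    - [0, 0, 0, -1, 50]
    - [0, 0, 0, -1, 50]
    - [0, 0, 0, -1, 50]
    - [0, 0, 0, -1, 50]
    - [0, 0, 0, -1, 50]
    - [0, 0, 0, 0, 50]

```text
time: 22.77
position: [0.5543, 0.2193, 0.1839]
tcp_rot: [-3.14, -0.001, 2.112]
ft_force: [0.3, 0.3, -0.5]
opening: 0.05
grip_force: 0.0
```

Call:
servo_tool:
  deltas:
    - [0, 0, 30, 0, 50]
    - [0, 0, 30, 0, 50]
    - [0, 0, 25, 0, 50]
    - [0, 0, 0, 0, 50]
    - [0, 0, 0, 0, 50]
    - [0, 0, 0, 0, 50]

```text
time: 23.27
position: [0.5556, 0.2197, 0.1015]
tcp_rot: [3.14, 0.0, 2.109]
ft_force: [0.2, -0.2, 0.3]
opening: 0.0501
grip_force: 0.0
```

```bash
python3 - <<'E'
from go import *
from snap import snap
from tf import *
rel([.5548,.2194,.050],2.110);snap("w7")
c,s=pickle.load(open("pics/w7.pkl","rb"));p=proj(c,np.array([.5548,.2194,.061]),True);print("pred",p)
g=cv2.imread("pics/w7.png",0);x,y=map(int,p)
for r in range(y-30,y+45,6):
    print(r,x-50,"".join("#" if v>150 else "." for v in g[r,x-50:x+51:2]))
for n in("top","scene"): cv2.imwrite(f"pics/{n}3.png",manip.camera(n)[:,:,::-1])
E
```

```text
turn -0.01 d [ 0.2 -0.8 51.5] at [0.5556 0.2197 0.1015] rpy [3.14  0.    2.109] t 23.27
23.2667 [0.5555924  0.21968142 0.10145155] [3.14010031e+00 4.26629196e-04 2.10939248e+00] [ 0.22190143 -0.17151334  0.28782608]
pred [314.39131118 283.00694413]
253 264 ......####.......##################.......#####....
259 264 ......####......###################.......####.....
265 264 ......###.......###################.......####.....
271 264 ......#.##.....#####################.....#####.....
277 264 ......#.###....####################.....######.....
283 264 ......#######..#####################..########.....
289 264 ......########################################.....
295 264 ......########################################.....
301 264 ......#######.........#######.......##########.....
307 264 .......#####..........................#######......
313 264 .......####.............................#####......
319 264 .......####.............................#####......
325 264 .......#####......###############.......#####......
```

Vial 3 is where it was predicted (314,283). I'll descend and grip.

Call:
servo_tool:
  deltas:
    - [0.2, -0.5, 20, 0, 50]
    - [0, 0, 20, 0, 50]
    - [0, 0, 11.5, 0, 50]
    - [0, 0, 0, 0, 50]
    - [0, 0, 0, 0, 50]
    - [0, 0, 0, 0, 35]
    - [0, 0, 0, 0, 18]
    - [0, 0, 0, 0, 15]

```text
time: 24.08
position: [0.5554, 0.2196, 0.0506]
tcp_rot: [3.139, 0.001, 2.111]
ft_force: [-0.8, -0.6, 2.2]
opening: 0.0209
grip_force: 34.1
```

Call:
servo_tool:
  deltas:
    - [0, 0, 0, 0, 15]
    - [0, 0, 0, 0, 15]
    - [0, 0, 0, 0, 15]
    - [0, 0, 0, 0, 15]

```text
time: 24.42
position: [0.5554, 0.2196, 0.0505]
tcp_rot: [3.139, 0.001, 2.111]
ft_force: [-2.1, 0.1, 6.7]
opening: 0.0211
grip_force: 34.4
```

Call:
servo_tool:
  deltas:
    - [0, 0, -15, 0, 15]
    - [0, 0, -25, 0, 15]
    - [0, 0, -30, 0, 15]
    - [0, 0, -30, 1, 15]
    - [0, 0, -30, 1, 15]
    - [0, 0, 0, 1, 15]
    - [0, 0, 0, 1, 15]
    - [0, 0, 0, 1, 15]

```text
time: 25.08
position: [0.5547, 0.2195, 0.1799]
tcp_rot: [3.14, -0.001, 1.582]
ft_force: [0.1, -0.4, -1.3]
opening: 0.0215
grip_force: 35.1
```

Call:
servo_tool:
  deltas:
    - [0, 0, 0, 1, 15]
    - [0, 0, 0, 1, 15]
    - [0, 0, 0, 1, 15]
    - [0, 0, 0, 1, 15]
    - [0, 0, 0, 1, 15]
    - [0, 0, 0, 1, 15]
    - [0, 0, 0, 1, 15]
    - [0, 0, 0, 1, 15]

```text
time: 25.75
position: [0.5542, 0.2194, 0.1786]
tcp_rot: [-3.142, 0.0, 0.744]
ft_force: [0.8, -0.8, 0.0]
opening: 0.0212
grip_force: 35.1
```

Call:
servo_tool:
  deltas:
    - [0, 0, 0, 1, 15]
    - [0, 0, 0, 1, 15]
    - [-11.2, 15.6, 0, 0, 15]
    - [-21, 29.6, 0, 0, 15]
    - [-21, 29.6, 0, 0, 15]
    - [-21, 29.6, 0, 0, 15]
    - [-21, 29.6, 0, 0, 15]
    - [-21, 29.6, 0, 0, 15]

```text
time: 26.42
position: [0.5382, 0.0179, 0.1788]
tcp_rot: [3.141, -0.0, 0.54]
ft_force: [1.2, -0.3, -0.6]
opening: 0.021
grip_force: 35.1
```

Call:
servo_tool:
  deltas:
    - [-21, 29.6, 0, 0, 15]
    - [-21, 29.6, 0, 0, 15]
    - [-21, 29.6, 0, 0, 15]
    - [-21, 29.6, 0, 0, 15]
    - [-21, 29.6, 0, 0, 15]
    - [-21, 29.6, 0, 0, 15]
    - [-11.2, 15.6, 0, 0, 15]
    - [0, 0, 0, 0, 15]

```text
time: 27.08
position: [0.5198, -0.2206, 0.1789]
tcp_rot: [3.14, 0.001, 0.535]
ft_force: [-0.1, 0.0, -0.5]
opening: 0.0213
grip_force: 35.1
```

Call:
servo_tool:
  deltas:
    - [0, 0, 0, 0, 15]
    - [0, 0, 0, 0, 15]
    - [0, 0, 0, 0, 15]

```text
time: 27.33
position: [0.5204, -0.2157, 0.1786]
tcp_rot: [-3.141, -0.0, 0.541]
ft_force: [-0.0, 0.1, -0.6]
opening: 0.0211
grip_force: 35.1
```

```bash
python3 - <<'E'
from go import *
from snap import snap
from tf import *
rel([.5216,-.2168,.0665],.540);snap("w8")
c,s=pickle.load(open("pics/w8.pkl","rb"));p=proj(c,np.array([.565,-.191,.05]),True);print("pred w4",p)
g=cv2.imread("pics/w8.png",0);y=int(p[1])
for r in (y-6,y,y+6):
    w=np.where(g[r]<225)[0];w=w[(w>288)&(w<352)];print(r,w.min(),w.max(),(w.min()+w.max())/2)
col=g[y-45:y+45,300];print(y-45,"".join("#" if v>225 else "+" for v in col));print(intool("w8",(318,p[1]),.05))
E
```

```text
turn 0.01 d [  0.5   1.5 112.1] at [ 0.5204 -0.2157  0.1786] rpy [-3.141 -0.     0.541] t 27.33
27.3333 [ 0.52037683 -0.21574918  0.1785854 ] [-3.14111841e+00 -1.00212462e-04  5.41107751e-01] [-0.02029805  0.11289074 -0.57753682]
pred w4 [320.06886874 164.20467736]
158 298 346 322.0
164 297 346 321.5
170 299 345 322.0
119 ++++++++++++######################+#+###########++++++++##################################
(array([ 0.56426267, -0.18977216,  0.05      ]), array([ 50.98375704,   0.40005659, 128.59033524]))
```

Call:
servo_tool:
  deltas:
    - [0.5, 0.9, 30, 0, 15]
    - [0, 0, 30, 0, 15]
    - [0, 0, 25, 0, 15]
    - [0, 0, 12, 0, 15]
    - [0, 0, 10, 0, 15]
    - [0, 0, 0, 0, 15]
    - [0, 0, 0, 0, 15]
    - [0, 0, 0, 0, 15]

```text
time: 28.05
position: [0.5225, -0.2179, 0.0737]
tcp_rot: [3.139, -0.002, 0.54]
ft_force: [-0.2, 0.0, 0.4]
opening: 0.0212
grip_force: 35.1
```

Call:
servo_tool:
  deltas:
    - [0, 0, 1.5, 0, 15]
    - [0, 0, 1, 0, 15]
    - [0, 0, 0, 0, 15]
    - [0, 0, 0, 0, 15]

```text
time: 28.38
position: [0.5214, -0.2176, 0.0697]
tcp_rot: [3.141, -0.0, 0.54]
ft_force: [0.4, 0.6, -0.5]
opening: 0.0214
grip_force: 35.1
```

Call:
servo_tool:
  deltas:
    - [0, 0, 1, 0, 15]
    - [0, 0, 1, 0, 15]
    - [0, 0, 0, 0, 15]
    - [0, 0, 0, 0, 15]

```text
time: 28.72
position: [0.5211, -0.2174, 0.0671]
tcp_rot: [-3.141, 0.0, 0.54]
ft_force: [-0.8, 0.7, 0.1]
opening: 0.0211
grip_force: 35.1
```

Call:
servo_tool:
  deltas:
    - [0, 0, 1, 0, 15]
    - [0, 0, 0, 0, 15]
    - [0, 0, 0, 0, 15]

```text
time: 28.97
position: [0.5213, -0.2175, 0.0666]
tcp_rot: [3.141, -0.0, 0.54]
ft_force: [-0.6, 0.9, 3.4]
opening: 0.0211
grip_force: 35.3
```

Call:
servo_tool:
  deltas:
    - [0, 0, 1, 0, 15]
    - [0, 0, 0, 0, 15]
    - [0, 0, 0, 0, 15]

```text
time: 29.22
position: [0.5215, -0.2175, 0.0665]
tcp_rot: [3.142, -0.0, 0.54]
ft_force: [-3.7, 2.2, 7.9]
opening: 0.021
grip_force: 36.0
```

Call:
servo_tool:
  deltas:
    - [0, 0, 0, 0, 24]
    - [0, 0, 0, 0, 28]
    - [0, 0, 0, 0, 40]
    - [0, 0, 0, 0, 50]
    - [0, 0, 0, 0, 50]
    - [0, 0, -15, 0, 50]
    - [0, 0, -30, 0, 50]
    - [0, 0, -30, 0, 50]

```text
time: 29.88
position: [0.5199, -0.2167, 0.1392]
tcp_rot: [-3.138, 0.002, 0.54]
ft_force: [1.1, -0.1, -0.4]
opening: 0.05
grip_force: 0.0
```

Call:
servo_tool:
  deltas:
    - [0, 0, -30, 0, 50]
    - [0, 0, -10, 0, 50]
    - [11.6, -14, 0, 0, 50]
    - [22.9, -27.8, 0, 0, 50]
    - [22.9, -27.8, 0, 0, 50]
    - [22.9, -27.8, 0, 0, 50]
    - [22.9, -27.8, 0, 0, 50]
    - [22.9, -27.8, 0, 0, 50]

```text
time: 30.55
position: [0.5504, -0.0197, 0.1795]
tcp_rot: [-3.141, 0.001, 0.539]
ft_force: [1.0, -0.4, 0.4]
opening: 0.0499
grip_force: 0.0
```

Call:
servo_tool:
  deltas:
    - [22.9, -27.8, 0, 0, 50]
    - [22.9, -27.8, 0, 0, 50]
    - [22.9, -27.8, 0, 0, 50]
    - [22.9, -27.8, 0, 0, 50]
    - [22.9, -27.8, 0, 0, 50]
    - [11.6, -14, 0, 0, 50]
    - [0, 0, 0, 0, 50]
    - [0, 0, 0, -1, 50]

```text
time: 31.22
position: [0.5798, 0.1755, 0.1791]
tcp_rot: [-3.141, 0.002, 0.648]
ft_force: [0.2, -0.3, -0.3]
opening: 0.0499
grip_force: 0.0
```

Call:
servo_tool:
  deltas:
    - [0, 0, 0, -1, 50]
    - [0, 0, 0, -1, 50]
    - [0, 0, 0, -1, 50]
    - [0, 0, 0, -1, 50]
    - [0, 0, 0, -1, 50]
    - [0, 0, 0, -1, 50]
    - [0, 0, 0, -1, 50]
    - [0, 0, 0, -1, 50]

```text
time: 31.88
position: [0.58, 0.1735, 0.1794]
tcp_rot: [-3.141, 0.001, 1.486]
ft_force: [0.4, -0.4, 0.1]
opening: 0.05
grip_force: 0.0
```

Call:
servo_tool:
  deltas:
    - [0, 0, 0, -1, 50]
    - [0, 0, 0, -1, 50]
    - [0, 0, 0, -1, 50]
    - [0, 0, 0, -1, 50]
    - [0, 0, 0, -1, 50]
    - [0, 0, 0, -1, 50]
    - [0, 0, 0, 0, 50]
    - [0, 0, 0, 0, 50]

```text
time: 32.55
position: [0.58, 0.1739, 0.1796]
tcp_rot: [-3.141, -0.0, 2.107]
ft_force: [0.3, 0.7, 0.2]
opening: 0.05
grip_force: 0.0
```

Call:
servo_tool:
  deltas:
    - [0, 0, 30, 0, 50]
    - [0, 0, 30, 0, 50]
    - [0, 0, 16, 0, 50]
    - [0, 0, 0, 0, 50]
    - [0, 0, 0, 0, 50]
    - [0, 0, 0, 0, 50]

```text
time: 33.05
position: [0.5812, 0.1747, 0.1057]
tcp_rot: [3.14, 0.001, 2.109]
ft_force: [0.9, -0.7, 0.1]
opening: 0.05
grip_force: 0.0
```

```bash
python3 - <<'E'
from go import *
from snap import snap
from tf import *
rel([.5804,.1746,.060],2.110);snap("w9")
c,s=pickle.load(open("pics/w9.pkl","rb"));p=proj(c,np.array([.5804,.1746,.075]),True);print("pred",p)
g=cv2.imread("pics/w9.png",0);x,y=map(int,p)
for r in range(y-30,y+45,6):
    print(r,x-50,"".join("#" if v>150 else "." for v in g[r,x-50:x+51:2]))
for n in("top","scene"): cv2.imwrite(f"pics/{n}4.png",manip.camera(n)[:,:,::-1])
E
```

```text
turn -0.01 d [ 0.4 -0.7 45.7] at [0.5812 0.1747 0.1057] rpy [3.140e+00 1.000e-03 2.109e+00] t 33.05
33.05 [0.58122032 0.17466572 0.1056835 ] [3.13966094e+00 8.05801591e-04 2.10940513e+00] [ 0.87429413 -0.70975892  0.12156919]
pred [314.41675156 290.95471007]
260 264 .......####......##################........####....
266 264 .......####.....###################.......#####....
272 264 .......#####...#####################.....######....
278 264 .......#######.#####################...########....
284 264 ...............#####################...............
290 264 ..............######################...............
296 264 ...............#####################...............
302 264 ................###################................
308 264 ...................#############...................
314 264 ...................................................
320 264 ...................................................
326 264 ...................................................
332 264 ...................................................
```

The cap spans columns 294–335 (mid 314.5), matching the prediction. I'll descend and grip vial 4.

Call:
servo_tool:
  deltas:
    - [0.3, -0.4, 20, 0, 50]
    - [0, 0, 15, 0, 50]
    - [0, 0, 10.5, 0, 50]
    - [0, 0, 0, 0, 50]
    - [0, 0, 0, 0, 50]
    - [0, 0, 0, 0, 35]
    - [0, 0, 0, 0, 18]
    - [0, 0, 0, 0, 15]

```text
time: 33.87
position: [0.5808, 0.1749, 0.0604]
tcp_rot: [3.14, 0.001, 2.111]
ft_force: [0.3, 0.5, 2.2]
opening: 0.0214
grip_force: 34.1
```

Call:
servo_tool:
  deltas:
    - [0, 0, 0, 0, 15]
    - [0, 0, 0, 0, 15]
    - [0, 0, 0, 0, 15]
    - [0, 0, 0, 0, 15]

```text
time: 34.2
position: [0.5808, 0.1749, 0.0603]
tcp_rot: [3.14, 0.001, 2.111]
ft_force: [-1.7, 0.5, 5.3]
opening: 0.0212
grip_force: 34.4
```

Call:
servo_tool:
  deltas:
    - [0, 0, -15, 0, 15]
    - [0, 0, -25, 0, 15]
    - [0, 0, -30, 0, 15]
    - [0, 0, -30, 1, 15]
    - [0, 0, -30, 1, 15]
    - [0, 0, 0, 1, 15]
    - [0, 0, 0, 1, 15]
    - [0, 0, 0, 1, 15]

```text
time: 34.87
position: [0.58, 0.1748, 0.1896]
tcp_rot: [3.14, -0.0, 1.582]
ft_force: [-0.3, -0.1, -0.2]
opening: 0.0213
grip_force: 35.2
```

Call:
servo_tool:
  deltas:
    - [0, 0, 0, 1, 15]
    - [0, 0, 0, 1, 15]
    - [0, 0, 0, 1, 15]
    - [0, 0, 0, 1, 15]
    - [0, 0, 0, 1, 15]
    - [0, 0, 0, 1, 15]
    - [0, 0, 0, 1, 15]
    - [0, 0, 0, 1, 15]

```text
time: 35.53
position: [0.5795, 0.1747, 0.1882]
tcp_rot: [-3.141, 0.001, 0.744]
ft_force: [0.7, -0.1, -0.3]
opening: 0.0216
grip_force: 35.2
```

Call:
servo_tool:
  deltas:
    - [0, 0, 0, 1, 15]
    - [0, 0, 0, 1, 15]
    - [-11.4, 17.2, 0, 0, 15]
    - [-20, 30.3, 0, 0, 15]
    - [-20, 30.3, 0, 0, 15]
    - [-20, 30.3, 0, 0, 15]
    - [-20, 30.3, 0, 0, 15]
    - [-20, 30.3, 0, 0, 15]

```text
time: 36.2
position: [0.5703, -0.0287, 0.1884]
tcp_rot: [-3.141, 0.0, 0.54]
ft_force: [1.3, -0.3, -0.5]
opening: 0.0214
grip_force: 35.2
```

Call:
servo_tool:
  deltas:
    - [-20, 30.3, 0, 0, 15]
    - [-20, 30.3, 0, 0, 15]
    - [-20, 30.3, 0, 0, 15]
    - [-20, 30.3, 0, 0, 15]
    - [-11.4, 17.2, 0, 0, 15]
    - [0, 0, 0, 0, 15]
    - [0, 0, 0, 0, 15]
    - [0, 0, 0, 0, 15]

```text
time: 36.87
position: [0.5635, -0.1922, 0.1883]
tcp_rot: [-3.141, 0.0, 0.54]
ft_force: [0.5, 0.5, -0.8]
opening: 0.0216
grip_force: 35.2
```

```bash
python3 - <<'E'
from go import *
rel([.5641,-.1920,.0763],.540)
E
```

```text
turn -0.0 d [7.00e-01 1.00e-01 1.12e+02] at [ 0.5635 -0.1922  0.1883] rpy [-3.141  0.     0.54 ] t 36.87
```

Call:
servo_tool:
  deltas:
    - [0.8, -0.4, 30, 0, 15]
    - [0, 0, 30, 0, 15]
    - [0, 0, 25, 0, 15]
    - [0, 0, 12, 0, 15]
    - [0, 0, 10, 0, 15]
    - [0, 0, 0, 0, 15]
    - [0, 0, 0, 0, 15]
    - [0, 0, 0, 0, 15]

```text
time: 37.53
position: [0.5655, -0.1925, 0.0838]
tcp_rot: [3.139, -0.002, 0.54]
ft_force: [-0.4, 0.4, 0.3]
opening: 0.0213
grip_force: 35.2
```

Call:
servo_tool:
  deltas:
    - [0, 0, 1.5, 0, 15]
    - [0, 0, 1, 0, 15]
    - [0, 0, 0, 0, 15]
    - [0, 0, 0, 0, 15]

```text
time: 37.87
position: [0.5643, -0.1924, 0.0797]
tcp_rot: [3.141, -0.0, 0.54]
ft_force: [0.2, -0.2, -0.1]
opening: 0.0211
grip_force: 35.2
```

Call:
servo_tool:
  deltas:
    - [0, 0, 1, 0, 15]
    - [0, 0, 0, 0, 15]
    - [0, 0, 0, 0, 15]

```text
time: 38.12
position: [0.564, -0.1922, 0.0782]
tcp_rot: [-3.141, 0.0, 0.54]
ft_force: [-0.7, 0.3, -1.0]
opening: 0.0213
grip_force: 35.2
```

Call:
servo_tool:
  deltas:
    - [0, 0, 1, 0, 15]
    - [0, 0, 0, 0, 15]
    - [0, 0, 0, 0, 15]

```text
time: 38.37
position: [0.564, -0.1921, 0.0771]
tcp_rot: [-3.141, 0.0, 0.54]
ft_force: [-0.4, -0.4, 0.1]
opening: 0.0211
grip_force: 35.2
```

Call:
servo_tool:
  deltas:
    - [0, 0, 1, 0, 15]
    - [0, 0, 0, 0, 15]
    - [0, 0, 0, 0, 15]

```text
time: 38.62
position: [0.5643, -0.1922, 0.0764]
tcp_rot: [3.141, -0.0, 0.54]
ft_force: [-0.5, -0.4, 0.8]
opening: 0.0215
grip_force: 35.3
```

Call:
servo_tool:
  deltas:
    - [0, 0, 0.7, 0, 15]
    - [0, 0, 0, 0, 15]
    - [0, 0, 0, 0, 15]

```text
time: 38.87
position: [0.5644, -0.1922, 0.0763]
tcp_rot: [3.141, -0.0, 0.54]
ft_force: [-1.1, 1.4, 5.6]
opening: 0.0211
grip_force: 35.7
```

Call:
servo_tool:
  deltas:
    - [0, 0, 0, 0, 24]
    - [0, 0, 0, 0, 28]
    - [0, 0, 0, 0, 40]
    - [0, 0, 0, 0, 50]
    - [0, 0, 0, 0, 50]
    - [0, 0, -15, 0, 50]
    - [0, 0, -30, 0, 50]
    - [0, 0, -30, 0, 50]

```text
time: 39.53
position: [0.5628, -0.1916, 0.1494]
tcp_rot: [-3.138, 0.002, 0.54]
ft_force: [0.0, -0.4, 0.2]
opening: 0.0503
grip_force: 0.0
```

Call:
servo_tool:
  deltas:
    - [0, 0, -30, 0, 50]
    - [0, 0, -25, 0, 50]
    - [-30, -12, -5, 0, 50]
    - [-30, -12, 0, 0, 50]
    - [-30, -12, 0, 0, 50]
    - [-30, -12, 0, 0, 50]
    - [-30, -12, 0, 0, 50]
    - [-30, -12, 0, 0, 50]

```text
time: 40.2
position: [0.3712, -0.2228, 0.2103]
tcp_rot: [3.142, 0.0, 0.54]
ft_force: [0.3, -1.4, 1.2]
opening: 0.0499
grip_force: 0.0
```

Call:
servo_tool:
  deltas:
    - [0, 0, 0, 0, 50]
    - [0, 0, 0, 0, 50]
    - [0, 0, 0, 0, 50]

```text
time: 40.45
position: [0.3731, -0.2231, 0.2109]
tcp_rot: [3.141, -0.001, 0.539]
ft_force: [-0.5, 0.1, 0.2]
opening: 0.0498
grip_force: 0.0
```

```bash
python3 - <<'E'
from snap import *
snap("w10")
s=manip.camera("scene")[:,:,::-1];t=manip.camera("top")[:,:,::-1];w=cv2.imread("pics/w10.png")
a=np.hstack([cv2.resize(s[150:240,345:480],(405,270),interpolation=cv2.INTER_CUBIC),cv2.resize(t[200:320,365:485],(270,270),interpolation=cv2.INTER_CUBIC)])
b=np.hstack([w[0:330,180:460],cv2.resize(s[240:420,170:330],(293,330)),np.zeros((330,102,3),np.uint8)])
cv2.imwrite("pics/f.png",np.vstack([a,b]))
E
```

```text
40.45 [ 0.37310418 -0.22305282  0.21085123] [ 3.14066906e+00 -6.84540459e-04  5.39403729e-01] [-0.53721521  0.14722331  0.18211436]
```

View pics/f.png

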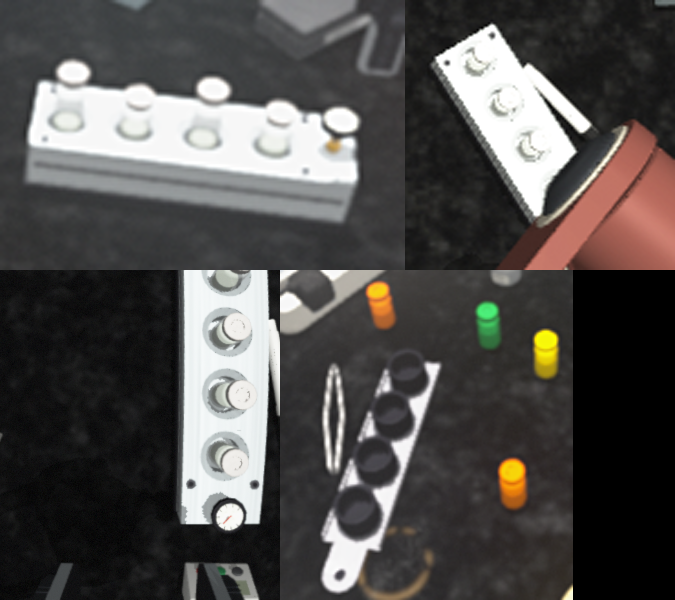

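The composite shows all four vials upright and seated in the wells. From the dial they run short, tall, short, tall, with caps at (281,115), (212,90), (137,97) and (73,73). The carrier's cups are empty and the gripper is clear.

```bash
python3 -c "
from cell import manip
print(manip.job_done())"
```

```text
the job is handed in; nothing more can be done
None
```

All four vials stand upright on the bottom of the warming block's wells in the order asked, starting at the dial thermometer, and the job was handed in at about 40.6 s; no verdict came back.

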